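Clip the honing plate into the sharpening stand

ROBOT

A 6-joint arm with a two-finger parallel gripper is mounted at the origin on a cart in front of the work surface, level with it; the furniture and walls round the work are solid. World frame = base frame: x ahead of the robot, y to its left, z up, the work surface at z = 0. Lengths are in m, angles in rad, forces in N, time in s.
With the tool pointing down it reaches from about 0.425 to 0.95 m from the base axis. Payload 3.5 kg.
Tool frame: the origin (TCP) lies at the very end of the fingers, on their centre line; the grasp point (between the pads) lies 19 mm behind it; z points along the fingers, y is the line along which they close (so a half turn about z gives the same grasp; the last joint's range is limited). The gripper opens to 85 mm and grips with 20 to 120 N. Pads are 22 mm wide; open, the fingers measure 114 mm over their backs; the gripper's body (76 mm by 85 mm) begins 54 mm behind the grasp point. The pads swing forward as they close: fully open they stand 13 mm farther back than shut.
Start: joints at [1.038, 0.286, 1.577, -0, 1.279, -0.15], TCP at [0.252, 0.626, 0.231] pointing down, gripper open.
Joint ranges: [-2.77, 2.77], [-0.9, 2.22], [0.21, 2.48], [-1.53, 4.67], [0.24, 2.81], [-2.84, 2.84]. Speed limits (rad/s): [2.79, 2.79, 3.14, 3.14, 3.14, 3.14].

INTERFACE

Orientations are given as a unit quaternion [x, y, z, w].
In Python, from plant import ctrl gives the robot as it stands.
- The arm moves only by the tool carry_out, never from a script. Its argument "deltas" is one flat list of numbers, 6 for each row, row after row: the shift along the tool's x, y, z in m, then the turn, a rotation vector about the tool's x, y, z in rad. A call has 1 to 5 rows; each row is the pose to reach, as a shift and turn from the pose commanded when the call began, along the tool's axes at that moment; what a row does not reach only later rows make up. A row lasts 1/8 s, in which the tool goes at most 62.5 mm and 10.7 degrees, less where a joint would pass 70% of its speed; a pose out of reach is approached as far as the arm can. A call with a gripper value outside its range is refused whole. "grip" is the opening in per cent of the stroke, from 0 (shut) to 100 (fully open), set as the call begins (left out, the last holds). The fingers move at their own pace and stop on an object; "grip_force" is the grip in N (left out, the last holds). Time passes only in rows, so rows that repeat a pose let the fingers close. It gives the time, the measured TCP pose, the force, the opening and the grip force at its end, in the units of the state.
- ctrl.get_state(): the state, without advancing time (a new reading comes with each control period).
- ctrl.read_camera(name): name is "side" or "top"; returns (picture, depth): 420x560x3 uint8, red, green, blue; 420x560 float32, m along the optical axis (not along the pixel's ray), 0 where there is no reading.
- ctrl.camera_model(name): a dict with "intrinsics" (3x3 intrinsics, pixels), "k1" (the pictures are not rectified: a ray, as slopes to the right and down, at radius r is drawn at 1 + k1 r^2 times it, then the intrinsics apply), "extrinsics" (4x4, takes a point from world to camera coordinates). Camera axes: x right, y down, z forward; pixel columns grow to the right and rows downward; lengths in m; the calibration is good to about 2 mm. A picture is of the moment at which its call begins. camera_model takes no time and is no camera call.
- ctrl.sign_off(): hands the job in; it is judged then, once.
Trained networks look in the newest picture that a camera, given by its name, has taken for a name from the list of things; names that differ only in an ending like _2 or _b are one class to them, and where a whole thing is asked for, a point or a joint stands for the part that bears it (a point fixed in the world has none). Each returns a list of dicts, best first, with "score" (0 to 1); they miss things now and then, are a little off and sometimes report something else, mostly with a low value. They report only what shows in the picture. A call takes as long as a camera call.
- ctrl.find_in(camera, query): "uv" ([column, row] in pixels, amid what is visible of it).
The state is a dict: "time": time; "qpos": joint angles; "dq": joint speeds; "joint_efforts": joint torques, N m; "eef_pos": TCP position; "tcp_rot": TCP orientation; "contact_force": force on the tool from outside, world axes, zero at the start; "wrist_torque": the same for the moment, N m; "opening": opening from 0.0 (shut) to 1.0 (fully open); "finger_force": force on a finger pad.
Only numpy, scipy, OpenCV 4.12 (cv2) and the standard library are available. Lean on these libraries where they do the work, as an engineer would, in place of code of your own. Each camera call takes 0.05 s, during which the arm holds its last target. There are 200 camera calls.

TASK

Get the sharpening stand ready for honing: take the honing plate with the stepped ends and, stepped face up, slide it up the sloping bed, under the two sprung clips, until it is fully home against the end stop with its far step tucked under the fixed lip and both clips have snapped down onto the near step. Then let go of it. Leave the plain stone and the round tin where they lie.

Things in the scene. Friction and masses are not known exactly. Their poses are not given: they have to be found in the camera images.
- honing_plate: The plate to load: flat metal, 120 x 60 mm, 14 mm thick, 0.2 to 0.42 kg, dimpled honing face up, flat on the table in one of two places (the plain stone in the other). Origin: centre of the underside; x along its length, y across, z up out of the face. Its two ends are alike (either may lead). Grip it across the 60 mm width; the sides are plain over the full 14 mm.
- plate_step (a point): Top edge of the step at the plate's +x end: plate x = +44, z = +14 mm. The raised face ends here; the last 16 mm of the plate is a land only 6 mm thick over the full width. The -x end is the same (step at x = -44 mm).
- plain_stone: Plain sharpening stone, not to be used: a rectangular block 120 x 56 x 20 mm without steps. Origin: centre of the underside, x along its length.
- stand_bed: Sloping bed of the wooden sharpening stand (fixed): a board 100 mm wide rising away from the robot at 24 degrees. x up the slope, y across (left), z square out of the bed; z = 0 is its surface. Origin: where the plate's underside centre lies when home (plate x along bed x, either way round). Friction about 0.5 to 0.7: a plate let go on the slope stays put.
- low_edge (a point): Middle of the bed's low near edge: bed x = -115 mm, 40 mm above the table. From here to x = -80 mm the board is bare, with nothing beside or above it.
- guide_mouth (a point): Middle of the mouth between the side guides, bed x = -34 mm. The guides are 6 mm high; they flare from y = +-37 mm here to y = +-32 mm at x = -16 mm and run so to x = +64 mm, leaving 2 mm at each side of the plate.
- end_stop (a point): Foot of the end stop's face, bed x = +60.5 mm, which the plate's leading end meets when home. A fixed lip above reaches back to x = +50.5 mm, its underside 8.5 mm and its top 12 mm above the bed: the plate's 6 mm land slides under it.
- clip_left (a joint): Angle (rad) of the sprung clip at the bed's +y side: a steel leaf outside the guide, pivoted at bed x = +23, y = +41 mm, 8 mm above the bed, free end down-slope. 0 at rest; grows as the nose lifts: about 0.04 with the nose on the plate's 6 mm land, 0.16 on its 14 mm face, 0.04 again when snapped down on the near land. Lifting a nose takes 1 N (rest) to 2.5 N (0.16).
- clip_right (a joint): The same for the clip at the bed's -y side (pivot y = -41 mm). Pushing the plate under both clips takes about 5 to 15 N. They snap down when the plate is within about 3 mm of home, and then it cannot slide back.
- clip_left_nose (a point): Underside of the left clip's nose, 3 mm above the bed at rest, bed x = -49.5, y = +27 mm. The nose spans x = -52 to -47, y = 22 to 44 mm. From it a toe (y = 22 to 32 mm) turns up at 22 degrees towards the low edge, its tip at x = -78 mm, 13.5 mm above the bed at rest: the plate's leading end goes under it.
- clip_right_nose (a point): The same for the right clip, y = -27 mm. Between the two clips the middle of the bed is open, 45 mm wide (y = -22 to +22 mm): room for closed fingertips to push the plate's trailing end.
- wax_tin: Bystander: round tin, 67 mm across, 22 mm high. Origin: centre of the underside.

How it is judged:
On the way:
1. the plate has entered under the clips and both ride up on its raised face (value of joint each of clip_left, clip_right above 0.11 rad and x of honing_plate in the frame of stand_bed between -0.1 and -0.005 m and angle between the x axis of honing_plate and the x axis of stand_bed, either way round below 0.12 rad and z of honing_plate in the frame of stand_bed below 0.01 m), for 0.2 s.
At the end, for the whole second after the job is handed in: The honing plate lies face up on the bed, its underside centre within 4 mm of home along and across the bed and within 3 mm of the bed surface, its length within 0.06 rad of the bed's; both clips have snapped down onto its near land (clip angles between 0.02 and 0.075 rad); it is at rest (x of honing_plate in the frame of stand_bed between -0.004 and 0.004 m and y of honing_plate in the frame of stand_bed between -0.004 and 0.004 m and z of honing_plate in the frame of stand_bed between -0.003 and 0.003 m and angle between the x axis of honing_plate and the x axis of stand_bed, either way round below 0.06 rad and angle between honing_plate's own z axis and vertical below 0.6 rad and value of joint clip_left between 0.02 and 0.075 rad and value of joint clip_right between 0.02 and 0.075 rad and linear speed of honing_plate below 0.01 m/s); the robot touches nothing.
It fails at once if the plain stone is moved more than 30 mm (distance of plain_stone from where it was at the start of the episode above 0.03 m).
It fails at once if the round tin is moved more than 30 mm (distance of wax_tin from where it was at the start of the episode above 0.03 m).
It also fails if it takes over 48 s, if anything falls off the work surface, if the arm or the gripper's body presses on something with over 40 N, if the wrist force passes 120 N, or if a joint passes its speed limit or range.

## Working session

There is one attempt and no reset: what is moved stays moved. The work goes in short steps, Python scripts to look and compute and a tool call to move; the robot and the scene stay as the last step left them, time stands still between calls to the robot, and variables do not carry over. Pictures are saved under pics/ and viewed, at most 10 in all, crops included, and the job is handed in when it is done.

Besides the shell and the picture viewer there is one more tool, called as name(argument=value, ...), one argument or row to a line, values as JSON. carry_out: Moves the arm, as the interface text tells. Its arguments: {"type":"object","properties":{"deltas":{"type":"array"},"grip":{"type":"number"},"grip_force":{"type":"number"}},"required":["deltas"]}

```bash
mkdir -p pics; ls; cat > h.py <<'E'
import numpy as np, cv2
from plant import ctrl
from scipy.spatial.transform import Rotation as R
def cloud(name):
    rgb,d=ctrl.read_camera(name); m=ctrl.camera_model(name)
    return rgb,d,m
def rays(m,uv):
    K=np.array(m["intrinsics"]); k=m["k1"]
    p=(np.asarray(uv,float)-K[:2,2])/[K[0,0],K[1,1]]
    q=p.copy()
    for _ in range(20): q=p/(1+k*(q**2).sum(-1,keepdims=True))
    return q
def world(m,d):
    v,u=np.mgrid[:d.shape[0],:d.shape[1]]
    q=rays(m,np.stack([u,v],-1).reshape(-1,2)).reshape(*d.shape,2)
    P=np.concatenate([q*d[...,None],d[...,None]],-1)
    E=np.array(m["extrinsics"]); return (P-E[:3,3])@E[:3,:3]
E
python3 - <<'E'
from h import *
s=ctrl.get_state();print(s)
for n in("top","side"):
    rgb,d,m=cloud(n);cv2.imwrite(f"pics/{n}0.png",rgb[...,::-1]);W=world(m,d);np.savez(f"{n}0.npz",rgb=rgb,d=d,W=W)
    E=np.array(m["extrinsics"]);print(n,-E[:3,:3].T@E[:3,3],E[2,:3])
    for q in["honing_plate","plain_stone","wax_tin","stand_bed","low_edge","guide_mouth","end_stop","clip_left_nose","clip_right_nose"]:
        for r in ctrl.find_in(n,q)[:2]:
            u,v=map(int,r["uv"]);print(q,r["uv"],round(r["score"],2),W[v,u].round(3))
E
```

```text
pics
{'time': 0.0, 'qpos': array([ 1.03801780e+00,  2.87214576e-01,  1.57817173e+00,  1.94080052e-05,
        1.27856509e+00, -1.50028191e-01]), 'dq': array([-7.48789924e-05, -6.93594886e-04, -2.25727490e-03, -7.08234741e-04,
        2.38886070e-05,  1.81851823e-03]), 'joint_efforts': array([-5.73783564e-04, -4.05978763e+01, -2.92630523e+01, -1.53529345e-04,
        5.88890776e-03,  2.09003588e-06]), 'eef_pos': array([0.25174849, 0.62560069, 0.2299174 ]), 'tcp_rot': array([ 1.90211761e-01,  9.81742377e-01, -1.10819545e-03, -4.03618510e-04]), 'contact_force': array([0.28218841, 0.62881968, 0.56284127]), 'wrist_torque': array([-0.01263103, -0.01210508, -0.05432194]), 'finger_force': 0.0, 'opening': 1.0024484553299124}
top [ 0.37722911 -0.21254498  0.99399353] [ 0.21310046  0.02896325 -0.9766009 ]
honing_plate [314.4, 267.1] 0.65 [ 0.447 -0.295  0.015]
honing_plate [200.4, 202.6] 0.17 [ 0.557 -0.025  0.079]
plain_stone [385.0, 262.4] 0.8 [ 0.476 -0.456  0.021]
wax_tin [291.0, 187.2] 0.78 [ 0.628 -0.223  0.024]
stand_bed [201.4, 199.7] 0.96 [ 0.563 -0.027  0.083]
stand_bed [385.5, 259.7]
[... 279 characters left out ...]
 0.45  -0.295  0.014]
clip_right_nose [214.7, 207.0] 0.75 [ 0.549 -0.058  0.081]
side [ 0.22061608 -1.19788297  0.64065175] [ 0.28869363  0.83163833 -0.47437714]
honing_plate [236.5, 265.6] 0.68 [ 0.446 -0.3    0.013]
plain_stone [275.6, 310.8] 0.81 [ 0.473 -0.47   0.018]
wax_tin [309.2, 234.6] 0.86 [ 0.631 -0.247  0.022]
stand_bed [248.5, 178.0] 0.59 [ 0.553 -0.03   0.077]
low_edge [248.8, 177.4] 0.76 [ 0.554 -0.029  0.08 ]
low_edge [237.0, 266.3] 0.52 [ 0.446 -0.307  0.015]
guide_mouth [249.0, 177.3] 0.74 [ 0.556 -0.03   0.08 ]
guide_mouth [233.4, 266.8] 0.43 [ 0.439 -0.302  0.014]
end_stop [248.6, 179.8] 0.92 [ 0.552 -0.036  0.078]
clip_left_nose [232.1, 177.2] 0.46 [ 0.519 -0.004  0.074]
```

```bash
python3 - <<'E'
import cv2,numpy as np
a=cv2.imread("pics/top0.png")[130:330,130:450];b=cv2.imread("pics/side0.png")[110:350,150:380]
cv2.imwrite("pics/ab.png",np.hstack([cv2.resize(a,(480*1,300)),cv2.resize(b,(287,300))]) )
cv2.imwrite("pics/a.png",cv2.resize(a,(800,500),interpolation=cv2.INTER_CUBIC))
E
```

```text
(no output)
```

View pics/a.png

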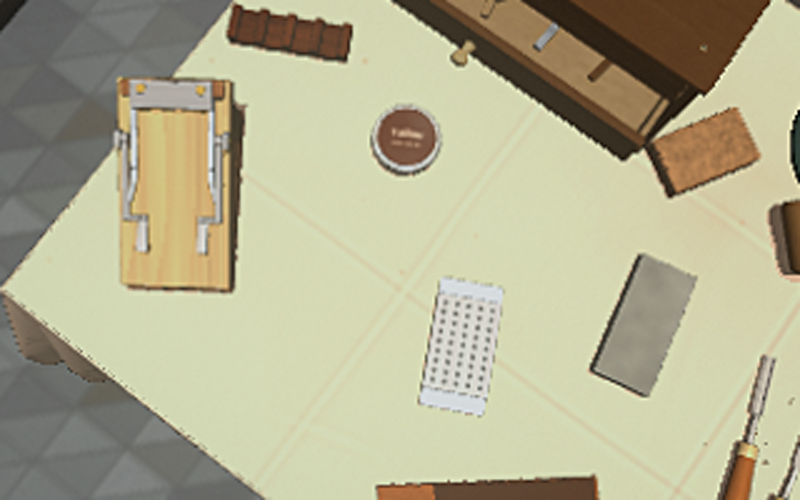

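The top view shows the stand at (200,204), rising away from the robot, and the dimpled plate at (314,268). The plain stone is at (385,261) and the tin at (291,187).

```bash
python3 - <<'E'
from h import *
for n in("top","side"):
    z=np.load(f"{n}0.npz");W=z["W"];rgb=z["rgb"].astype(int);d=z["d"]
    hsv=cv2.cvtColor(z["rgb"],cv2.COLOR_RGB2HSV)
    m=(np.hypot(W[...,0]-.447,W[...,1]+.298)<.09)&(W[...,2]>.004)&(W[...,2]<.03)&(d>0)
    P=W[m];r=cv2.minAreaRect((P[:,:2]*1000).astype(np.float32));print(n,"plate",len(P),r,np.median(P[:,2]),np.percentile(P[:,2],[5,95]))
    c=cv2.connectedComponents(m.astype(np.uint8))[0];print("cc",c)
    # bed
    m=(W[...,0]>.43)&(W[...,0]<.72)&(W[...,1]>-.11)&(W[...,1]<.07)&(W[...,2]>.03)&(d>0)
    wood=m&(hsv[...,1]>70)
    P=W[wood]
    best=None;rng=np.random.default_rng(0)
    for _ in range(500):
        a,b,c=P[rng.choice(len(P),3,False)];nn=np.cross(b-a,c-a);l=np.linalg.norm(nn)
        if l<1e-5: continue
        nn/=l*np.sign(nn[2]);
        if nn[2]<.85: continue
        k=np.abs((P-a)@nn)<.003
        if best is None or k.sum()>best.sum(): best=k
    Q=P[best];c=Q.mean(0);nn=np.linalg.svd(Q-c)[2][2];nn*=np.sign(nn[2])
    print("bed plane",nn,np.degrees(np.arccos(nn[2])),"c",c,len(P),best.sum(), "res",np.std((Q-c)@nn))
    xb=np.array([-nn[0],-nn[1],0]);xb=-xb*0+np.array([0,0,1])-nn*nn[2];xb/=np.linalg.norm(xb);yb=np.cross(nn,xb)
    print("xb",xb,"heading",np.degrees(np.arctan2(xb[1],xb[0])))
    Bp=np.c_[(Q-c)@xb,(Q-c)@yb]*1000
    r=cv2.minAreaRect(Bp.astype(np.float32));print("rect",r)
    print(np.percentile(Bp,[0,1,2,50,98,99,100],axis=0).round(1).T)
    lo=Q[Bp[:,0]<np.percentile(Bp[:,0],1.)];print("low edge z",lo.mean(0))
    # low edge width profile
    for x0 in range(-100,110,20):
        k=(abs(Bp[:,0]-x0)<8)
        if k.sum(): print(x0,Bp[k,1].min().round(1),Bp[k,1].max().round(1))
E
```

```text
top plate 1369 ((444.11090087890625, -299.58343505859375), (164.7221221923828, 155.21595764160156), 80.7027587890625) 0.01376239285245045 [0.00481933 0.01721358]
cc 52
bed plane [-0.40841482 -0.02863172  0.91234728] 24.168228962447753 c [ 0.54295247 -0.02505737  0.07448824] 2820 2420 res 0.0014119227829934263
xb [0.91011358 0.06380306 0.40941719] heading 4.010131297459881
rect ((11.150726318359375, 0.9806251525878906), (188.5394744873047, 98.92378997802734), 0.3864459991455078)
[[-83.  -81.3 -79.6  -1.1  88.8 103.2 105.4]
 [-49.  -48.2 -47.2   1.1  48.5  49.3  50.8]]
low edge z [ 0.46815336 -0.02447561  0.04030917]
-80 -49.0 49.9
-60 -48.8 49.5
-40 -48.8 49.5
-20 -48.4 48.9
0 -48.2 48.8
20 -48.1 48.7
40 -47.6 48.7
60 -47.4 50.8
80 -47.2 50.8
100 -47.0 50.6
side plate 1092 ((445.4300231933594, -297.3240051269531), (67.44136810302734, 120.17138671875), 85.06591796875) 0.013281086252073826 [0.00491962 0.01570755]
cc 2
bed plane [-0.40073007 -0.04352206  0.91516186] 23.771275545507077 c [ 0.53810522 -0.03257395  0.07197575] 1966 1103 res 0.0013909583524084823
xb [0.90981177 0.09881187 0.40308654] heading 6.1984239804586805
rect ((14.620201110839844, 6.65216064453125), (108.46771240234375, 187.8204803466797), 89.6932601928711)
[[-79.5 -77.9 -76.3  -3.4  91.3  99.3 108.2]
 [-47.9 -46.2 -44.9   1.6  52.1  54.6  61. ]]
low edge z [ 0.46780069 -0.04808436  0.03996632]
-80 -40.5 54.8
-60 -43.9 59.7
-40 -47.3 57.0
-20 -44.2 61.0
0 -45.1 58.3
20 -46.0 41.4
40 -46.6 40.9
60 -47.8 39.8
80 -47.9 51.7
100 -46.7 -33.3
```

```bash
python3 - <<'E'
from h import *
def onplane(m,uv,p0,n):
    q=rays(m,uv);E=np.array(m["extrinsics"]);C=-E[:3,:3].T@E[:3,3]
    D=np.c_[q,np.ones(len(q))]@E[:3,:3];t=((p0-C)@n)/(D@n);return C+D*t[:,None]
for n in("top","side"):
    m=ctrl.camera_model(n);z=np.load(f"{n}0.npz");W=z["W"];lab=cv2.cvtColor(z["rgb"],cv2.COLOR_RGB2LAB).astype(int)
    u0,v0=(314,267) if n=="top" else (236,266)
    near=np.hypot(W[...,0]-.447,W[...,1]+.298)<.1
    k=near&(lab[...,2]<134)&(lab[...,0]>110)   # less yellow than the table
    k=cv2.morphologyEx(k.astype(np.uint8),cv2.MORPH_CLOSE,np.ones((5,5)))
    nn,l,st,c=cv2.connectedComponentsWithStats(k);i=1+np.argmax(st[1:,4]);k=l==i
    vu=np.argwhere(k)[:,::-1]
    for zz in(.006,.014):
        P=onplane(m,vu,np.array([0,0,zz]),np.array([0,0,1.]));print(n,zz,st[i],cv2.minAreaRect((P[:,:2]*1000).astype(np.float32)))
    if n=="top":
        hsv=cv2.cvtColor(z["rgb"],cv2.COLOR_RGB2HSV)
        p0=np.array([.467,-.030,.0403]);h=np.radians(4.3);s=np.radians(24)
        nb=np.array([-np.sin(s)*np.cos(h),-np.sin(s)*np.sin(h),np.cos(s)])
        print("wood ref hsv",hsv[230,200],hsv[230,180],"table",hsv[260,230])
        L=[];Rr=[]
        for v in range(195,243,2):
            row=(hsv[v,:,1]>75)&(hsv[v,:,2]>150);us=np.flatnonzero(row[165:240])+165
            if len(us):L.append([us[0]-.5,v]);Rr.append([us[-1]+.5,v])
        for nm,A in(("L",L),("R",Rr)):
            P=onplane(m,np.array(A,float),p0,nb);x=P[:,0];
            f=np.polyfit(x,P[:,1],1)
            res=P[:,1]-np.polyval(f,x);g=abs(res)<.003;f=np.polyfit(x[g],P[g,1],1)
            print(nm,"y at x=.467:",np.polyval(f,.467),"at .58",np.polyval(f,.58),"heading",np.degrees(np.arctan(f[0])),len(x),g.sum())
        bl=[]
        for u in range(185,218,3):
            col=(hsv[:,u,1]>75)&(hsv[:,u,2]>150);vs=np.flatnonzero(col[200:260])+200;bl.append([u,vs[-1]+.5])
        P=onplane(m,np.array(bl,float),p0,nb);print("bottom",np.c_[P].round(4))
E
```

```text
top 0.006 [ 298  241   33   55 1323] ((446.3995666503906, -297.4450378417969), (59.981624603271484, 119.13583374023438), 85.8616943359375)
top 0.014 [ 298  241   33   55 1323] ((445.8395690917969, -296.757568359375), (59.49594497680664, 118.17115783691406), 85.86170196533203)
wood ref hsv [ 23  99 213] [ 24  97 212] table [ 34  43 219]
L y at x=.467: 0.019334880650182202 at .58 0.029024063163137947 heading 4.900838161492602 24 24
R y at x=.467: -0.08082458954993574 at .58 -0.07125258711701618 heading 4.841851363479682 24 24
bottom [[ 0.4648  0.0027  0.0404]
 [ 0.4634 -0.0043  0.0395]
 [ 0.4642 -0.0112  0.0397]
 [ 0.4649 -0.018   0.0398]
 [ 0.4657 -0.0248  0.0399]
 [ 0.4665 -0.0316  0.04  ]
 [ 0.4673 -0.0385  0.0401]
 [ 0.4637 -0.0456  0.0383]
 [ 0.4688 -0.0521  0.0404]
 [ 0.4696 -0.0589  0.0405]
 [ 0.4704 -0.0657  0.0406]]
side 0.006 [ 206  255   61   27 1152] ((445.17059326171875, -295.4383544921875), (77.2782974243164, 119.38528442382812), 85.53913116455078)
side 0.014 [ 206  255   61   27 1152] ((442.34002685546875, -306.8139343261719), (76.30419158935547, 117.8803939819336), 85.53914642333984)
```

Plate: centre (0.446, -0.297), heading -4.3°, measured 60 x 119 mm. Bed: low edge (0.4665, -0.0305, 0.040), heading 4.9°, 24° slope, 100 mm wide. All of these match the given sizes, so I'll start moving.

```bash
cat >> h.py <<'E'
sl=np.radians(24);hb=np.radians(4.87);hp=np.radians(-4.3)
LOW=np.array([.4665,-.0305,.040])
xb=np.array([np.cos(sl)*np.cos(hb),np.cos(sl)*np.sin(hb),np.sin(sl)]);yb=np.array([-np.sin(hb),np.cos(hb),0]);nb=np.cross(xb,yb)
B=np.c_[xb,yb,nb];O=LOW+.115*xb
def bed(x,y=0,z=0): return O+B@[x,y,z]
def tool(z,y):
    z=np.array(z,float);y=np.array(y,float);return np.c_[np.cross(y,z),y,z]
xp=np.array([np.cos(hp),np.sin(hp),0]);yp=np.array([-np.sin(hp),np.cos(hp),0])
RP=tool(-np.sin(sl)*xp+np.array([0,0,-np.cos(sl)]),yp); PL=np.array([.446,-.297,0])
RB=tool([0,0,-1],yb)
def rel(p,Rm,s=None):
    s=s or ctrl.get_state();R0=R.from_quat(s["tcp_rot"])
    t=R0.inv().apply(np.array(p)-s["eef_pos"]);w=(R0.inv()*R.from_matrix(Rm)).as_rotvec()
    return np.r_[t,w]
def show(p,Rm,n=None):
    r=rel(p,Rm);k=int(np.ceil(max(np.linalg.norm(r[:3])/.06,np.linalg.norm(r[3:])/.18)));print("need",k,r.round(4))
    n=n or min(k,5);f=max(n,k)
    print([float(x) for i in range(1,n+1) for x in (r*i/f).round(3)])
def where():
    s=ctrl.get_state();print("t",s["time"],"bed",(B.T@(s["eef_pos"]-O)).round(4),"tcp",s["eef_pos"].round(4),"F",s["contact_force"].round(1),"open",round(s["opening"],3),"q",s["qpos"].round(2))
E
python3 -c "
from h import *
print(O)
show([.5,.25,.25],RB)"
```

```text
[ 0.57117846 -0.0215811   0.08677471]
need 8 [-0.3705 -0.2563 -0.0187  0.     -0.     -0.4678]
[-0.046, -0.032, -0.002, 0.0, -0.0, -0.058, -0.093, -0.064, -0.005, 0.0, -0.0, -0.117, -0.139, -0.096, -0.007, 0.0, -0.0, -0.175, -0.185, -0.128, -0.009, 0.0, -0.0, -0.234, -0.232, -0.16, -0.012, 0.0, -0.0, -0.292]
```

carry_out(
  deltas=[-0.37,-0.256,-0.019,0,0,-0.468,-0.37,-0.256,-0.019,0,0,-0.468,-0.37,-0.256,-0.019,0,0,-0.468,-0.37,-0.256,-0.019,0,0,-0.468,-0.37,-0.256,-0.019,0,0,-0.468],
)

```text
time: 1.62
eef_pos: [0.4237, 0.3654, 0.2449]
tcp_rot: [-0.043, 0.999, 0.0, 0.0]
contact_force: [0.4, 0.8, 0.2]
opening: 1.001
finger_force: 0.0
```

```bash
python3 -c "
from h import *
where();show([.52,-.2,.22],RP)"
```

```text
t 1.625 bed [-0.0399  0.3981  0.1908] tcp [0.4237 0.3654 0.2449] F [0.4 0.8 0.2] open 1.001 q [ 0.53  0.02  1.85 -0.    1.27 -1.13]
need 10 [-0.0476 -0.5716  0.0247 -0.0332  0.4189  0.1582]
[-0.005, -0.057, 0.002, -0.003, 0.042, 0.016, -0.01, -0.114, 0.005, -0.007, 0.084, 0.032, -0.014, -0.171, 0.007, -0.01, 0.126, 0.047, -0.019, -0.229, 0.01, -0.013, 0.168, 0.063, -0.024, -0.286, 0.012, -0.017, 0.209, 0.079]
```

carry_out(
  deltas=[-0.06,-0.285,0.01,-0.015,0.2,0.08,-0.06,-0.285,0.01,-0.015,0.2,0.08,-0.06,-0.285,0.01,-0.015,0.2,0.08,-0.06,-0.285,0.01,-0.015,0.2,0.08,-0.06,-0.285,0.01,-0.015,0.2,0.08],
)

```text
time: 2.25
eef_pos: [0.5075, 0.0856, 0.2346]
tcp_rot: [-0.001, 0.995, 0.003, -0.1]
contact_force: [-0.1, 0.3, -0.1]
opening: 0.996
finger_force: 0.0
```

```bash
python3 -c "
from h import *
where();show(PL-.018*xp+[0,0,.1],RP)"
```

```text
t 2.25 bed [0.0104 0.1123 0.1571] tcp [0.5075 0.0856 0.2346] F [-0.1  0.3 -0.1] open 0.996 q [-0.03  0.04  1.86  0.    1.44 -1.6 ]
need 7 [ 0.0525 -0.382   0.1453 -0.0172  0.2188  0.0757]
[0.007, -0.055, 0.021, -0.002, 0.031, 0.011, 0.015, -0.109, 0.042, -0.005, 0.063, 0.022, 0.022, -0.164, 0.062, -0.007, 0.094, 0.032, 0.03, -0.218, 0.083, -0.01, 0.125, 0.043, 0.037, -0.273, 0.104, -0.012, 0.156, 0.054]
```

carry_out(
  deltas=[0.052,-0.382,0.145,-0.017,0.219,0.076,0.052,-0.382,0.145,-0.017,0.219,0.076,0.052,-0.382,0.145,-0.017,0.219,0.076,0.052,-0.382,0.145,-0.017,0.219,0.076,0.052,-0.382,0.145,-0.017,0.219,0.076],
)

```text
time: 2.88
eef_pos: [0.4472, -0.2031, 0.1321]
tcp_rot: [0.036, 0.978, 0.007, -0.208]
contact_force: [1.7, 0.7, 0.1]
opening: 1.002
finger_force: 0.0
```

```bash
python3 -c "
from h import *
where();show(PL-.018*xp+[0,0,.06],RP)"
```

```text
t 2.875 bed [-0.1085 -0.1703  0.0979] tcp [ 0.4472 -0.2031  0.1321] F [1.7 0.7 0.1] open 1.002 q [-0.54  0.22  1.89 -0.19  1.41 -1.97]
need 2 [-0.0181 -0.0937  0.0709 -0.0012  0.0001  0.0016]
[-0.009, -0.047, 0.035, -0.001, 0.0, 0.001, -0.018, -0.094, 0.071, -0.001, 0.0, 0.002]
```

carry_out(
  deltas=[-0.009,-0.047,0.035,0,0,0.001,-0.018,-0.094,0.071,-0.001,0,0.002,-0.018,-0.094,0.071,-0.001,0,0.002,-0.018,-0.094,0.071,-0.001,0,0.002],
)

```text
time: 3.38
eef_pos: [0.4285, -0.2939, 0.0606]
tcp_rot: [0.037, 0.977, 0.008, -0.208]
contact_force: [-0.2, 0.1, 0.3]
opening: 0.998
finger_force: 0.0
```

```bash
python3 -c "
from h import *
where();show(PL-.018*xp+[0,0,.003],RP)
ims=[]
for n in('top','side'):
    rgb=ctrl.read_camera(n)[0][...,::-1]
    a=rgb[200:320,240:380] if n=='top' else rgb[210:330,170:310]
    ims.append(cv2.resize(a,(400,343),interpolation=cv2.INTER_CUBIC))
cv2.imwrite('pics/c.png',np.hstack(ims))"
```

```text
t 3.375 bed [-0.1617 -0.2592  0.0433] tcp [ 0.4285 -0.2939  0.0606] F [-0.2  0.1  0.3] open 0.998 q [-0.68  0.37  1.86 -0.25  1.28 -2.06]
need 1 [-0.0232 -0.0018  0.0527  0.0006 -0.0006 -0.0008]
[-0.023, -0.002, 0.053, 0.001, -0.001, -0.001]
```

View pics/c.png

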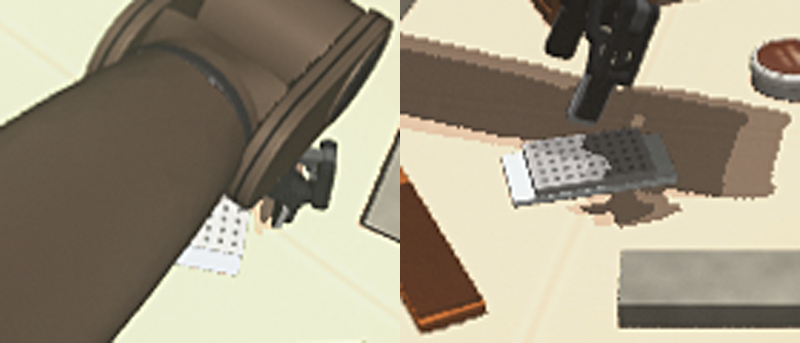

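The side crop shows the leaning fingers above the plate at about (600,100), with the plate at (590,165) and the stone clear of it. The arm hides the top view. I'll descend and close.

carry_out(
  deltas=[-0.011,-0.001,0.026,0,0,0,-0.018,-0.002,0.042,0,0,0,-0.0232,-0.0018,0.0527,0,0,0,-0.0232,-0.0018,0.0527,0,0,0],
)

```text
time: 3.98
eef_pos: [0.4275, -0.295, 0.0021]
tcp_rot: [0.037, 0.977, 0.008, -0.209]
contact_force: [0.0, 0.1, 0.1]
opening: 1.0
finger_force: 0.0
```

carry_out(
  deltas=[0,0,0,0,0,0,0,0,0,0,0,0,0,0,0,0,0,0,0,0,0,0,0,0,0,0,0,0,0,0],
  grip=0,
  grip_force=60,
)

```text
time: 4.6
eef_pos: [0.429, -0.2964, 0.0041]
tcp_rot: [0.037, 0.978, 0.007, -0.207]
contact_force: [2.2, 0.9, 5.8]
opening: 0.679
finger_force: 65.4
```

```bash
python3 -c "
from h import *
where();print(rel(PL-.018*xp+[0,0,.003],RP).round(4)); show(PL-.018*xp+[0,0,.12],RP)"
```

```text
t 4.6 bed [-0.1843 -0.2618 -0.0084] tcp [ 0.429  -0.2964  0.0041] F [2.2 0.9 5.8] open 0.679 q [-0.69  0.46  1.86 -0.26  1.18 -2.04]
[ 0.0005  0.0007  0.0014 -0.0009  0.0016 -0.001 ]
need 2 [ 0.0479  0.0006 -0.1055 -0.0009  0.0016 -0.001 ]
[0.024, 0.0, -0.053, -0.0, 0.001, -0.001, 0.048, 0.001, -0.106, -0.001, 0.002, -0.001]
```

carry_out(
  deltas=[0.02,0,-0.045,0,0,0,0.048,0,-0.106,0,0,0,0.048,0,-0.106,0,0,0],
)

```text
time: 4.97
eef_pos: [0.4293, -0.2977, 0.1232]
tcp_rot: [0.037, 0.978, 0.005, -0.205]
contact_force: [1.1, 0.5, -4.2]
opening: 0.681
finger_force: 66.3
```

```bash
python3 -c "
from h import *
where();print(bed(-.1625,0,.04),bed(-.1625,0,.0041)); show(bed(-.1625,0,.06),RB)"
```

```text
t 4.975 bed [-0.1357 -0.263   0.1003] tcp [ 0.4293 -0.2977  0.1232] F [ 1.1  0.5 -4.2] open 0.681 q [-0.69  0.28  1.84 -0.24  1.37 -2.09]
[ 0.40705251 -0.03556509  0.05722183] [ 0.42160165 -0.03432547  0.02442555]
need 5 [ 0.0272  0.2587  0.0623  0.0273 -0.4116 -0.1591]
[0.005, 0.052, 0.012, 0.005, -0.082, -0.032, 0.011, 0.103, 0.025, 0.011, -0.165, -0.064, 0.016, 0.155, 0.037, 0.016, -0.247, -0.095, 0.022, 0.207, 0.05, 0.022, -0.329, -0.127, 0.027, 0.259, 0.062, 0.027, -0.412, -0.159]
```

```bash
python3 -c "
from h import *
show(np.array([.43,-.034,.12]),RB)"
```

```text
need 5 [ 0.0168  0.263   0.0092  0.0273 -0.4116 -0.1591]
[0.003, 0.053, 0.002, 0.005, -0.082, -0.032, 0.007, 0.105, 0.004, 0.011, -0.165, -0.064, 0.01, 0.158, 0.006, 0.016, -0.247, -0.095, 0.013, 0.21, 0.007, 0.022, -0.329, -0.127, 0.017, 0.263, 0.009, 0.027, -0.412, -0.159]
```

carry_out(
  deltas=[0.003,0.053,0.002,0.005,-0.082,-0.032,0.007,0.105,0.004,0.011,-0.165,-0.064,0.01,0.158,0.006,0.016,-0.247,-0.095,0.013,0.21,0.007,0.022,-0.329,-0.127,0.017,0.263,0.009,0.027,-0.412,-0.159],
)

```text
time: 5.6
eef_pos: [0.4256, -0.03, 0.1152]
tcp_rot: [-0.042, 0.999, 0.004, -0.004]
contact_force: [1.0, -0.1, -3.1]
opening: 0.673
finger_force: 66.2
```

```bash
python3 -c "
from h import *
where();show(bed(-.1625,0,.0041)+[0,0,.03],RB)"
```

```text
t 5.6 bed [-0.1216  0.004   0.0852] tcp [ 0.4256 -0.03    0.1152] F [ 1.  -0.1 -3.1] open 0.673 q [-0.31 -0.14  2.26  0.01  1.04 -1.97]
need 2 [ 0.0038 -0.0045  0.0608  0.009  -0.0082 -0.0003]
[0.002, -0.002, 0.03, 0.004, -0.004, -0.0, 0.004, -0.005, 0.061, 0.009, -0.008, -0.0]
```

carry_out(
  deltas=[0.002,-0.002,0.03,0.004,-0.004,0,0.004,-0.0045,0.061,0.009,-0.008,0,0.004,-0.0045,0.061,0.009,-0.008,0,0.004,-0.0045,0.061,0.009,-0.008,0],
)

```text
time: 6.1
eef_pos: [0.4235, -0.0364, 0.0565]
tcp_rot: [-0.042, 0.999, -0.001, 0.0]
contact_force: [0.1, 0.2, -3.0]
opening: 0.68
finger_force: 66.3
```

```bash
python3 -c "
from h import *
where();show(bed(-.1625,0,.006),RB)
ims=[]
for n in('top','side'):
    rgb,d,m=cloud(n);W=world(m,d);np.savez(n+'1.npz',rgb=rgb,d=d,W=W)
    a=rgb[160:280,130:270] if n=='top' else rgb[120:240,180:320]
    ims.append(cv2.resize(a[...,::-1],(400,343),interpolation=cv2.INTER_CUBIC))
cv2.imwrite('pics/d.png',np.hstack(ims))"
```

```text
t 6.1 bed [-0.1479 -0.0023  0.0327] tcp [ 0.4235 -0.0364  0.0565] F [ 0.1  0.2 -3. ] open 0.68 q [-0.32 -0.04  2.3  -0.    0.89 -1.98]
need 1 [ 0.0025  0.0023  0.0304 -0.0013  0.0004 -0.0008]
[0.002, 0.002, 0.03, -0.001, 0.0, -0.001]
```

View pics/d.png

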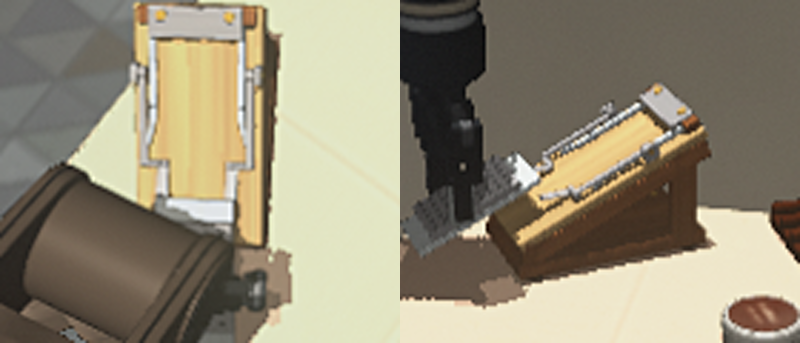

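The left crop shows the plate's leading land at about (195,210), between and above the toes. The right crop shows the plate roughly parallel to the bed, held at about (470,200). I'll measure the plate's leading part in bed coordinates.

```bash
python3 -c "
from h import *
s=ctrl.get_state()
for n in('top','side'):
    W=np.load(n+'1.npz')['W'];Q=(W-O)@B
    k=(Q[...,0]>-.125)&(Q[...,0]<-.05)&(abs(Q[...,1])<.05)&(Q[...,2]>.02)&(Q[...,2]<.06);P=Q[k]
    print(n,len(P))
    for a in np.arange(-.125,-.055,.006):
        g=P[(P[:,0]>=a)&(P[:,0]<a+.006)]
        if len(g)>3: print(a.round(3),len(g),'y',np.percentile(g[:,1],[2,98]).round(4),'z',np.median(g[:,2]).round(4))
"
```

```text
top 270
-0.101 8 y [-0.0313 -0.0268] z 0.0364
-0.095 28 y [-0.0313 -0.0029] z 0.0421
-0.089 75 y [-0.0311  0.012 ] z 0.0394
-0.083 65 y [-0.0299  0.0224] z 0.0351
-0.077 72 y [-0.0295  0.0247] z 0.0348
-0.071 16 y [-0.0249  0.0254] z 0.0344
side 313
-0.125 25 y [-0.0353 -0.0058] z 0.0427
-0.119 30 y [-0.0355 -0.0022] z 0.0421
-0.113 29 y [-0.0354  0.0014] z 0.0427
-0.107 38 y [-0.0353  0.0206] z 0.0426
-0.101 41 y [-0.0364  0.0241] z 0.0431
-0.095 43 y [-0.034   0.0253] z 0.0433
-0.089 32 y [-0.0346  0.022 ] z 0.0403
-0.083 33 y [-0.0342  0.0222] z 0.0347
-0.077 34 y [-0.033   0.0242] z 0.0352
-0.071 8 y [-0.0339  0.0192] z 0.0349
```

```bash
python3 -c "
from h import *
show(bed(-.1645,.0005,.007),RB);s=ctrl.get_state()
for x,z in((-.1645,.007),(-.10,.006)): print(rel(bed(x,.0005,z),RB,s).round(4))"
```

```text
need 1 [ 0.006   0.0034  0.0315 -0.0026  0.0033 -0.0008]
[0.006, 0.003, 0.031, -0.003, 0.003, -0.001]
[ 0.006   0.0034  0.0315 -0.0026  0.0033 -0.0008]
[-0.0534  0.0034  0.0063 -0.0026  0.0033 -0.0008]
```

carry_out(
  deltas=[0.006,0.0034,0.01,-0.002,0.003,-0.001,0.006,0.0034,0.022,-0.002,0.003,-0.001,0.006,0.0034,0.0315,-0.002,0.003,-0.001,0.006,0.0034,0.0315,-0.002,0.003,-0.001],
)

```text
time: 6.7
eef_pos: [0.4166, -0.0333, 0.0241]
tcp_rot: [-0.043, 0.999, 0.001, -0.002]
contact_force: [0.1, -0.7, -3.5]
opening: 0.675
finger_force: 66.3
```

```bash
python3 -c "
from h import *
where();s=ctrl.get_state()
for x,z in((-.145,.006),(-.13,.006),(-.115,.006),(-.10,.006)): print(rel(bed(x,.0005,z),RB,s).round(4))"
```

```text
t 6.7 bed [-0.1671  0.0015  0.0058] tcp [ 0.4166 -0.0333  0.0241] F [ 0.1 -0.7 -3.5] open 0.675 q [-0.32  0.01  2.32 -0.    0.81 -1.98]
[-0.02   -0.001  -0.0093  0.0013 -0.0039  0.0005]
[-0.0337 -0.001  -0.0154  0.0013 -0.0039  0.0005]
[-0.0474 -0.001  -0.0216  0.0013 -0.0039  0.0005]
[-0.0611 -0.001  -0.0277  0.0013 -0.0039  0.0005]
```

carry_out(
  deltas=[-0.011,-0.001,-0.005,0.001,-0.002,0,-0.02,-0.001,-0.0093,0.001,-0.004,0,-0.027,-0.001,-0.0125,0.001,-0.004,0,-0.034,-0.001,-0.0155,0.001,-0.004,0,-0.034,-0.001,-0.0155,0.001,-0.004,0],
)

```text
time: 7.32
eef_pos: [0.4418, -0.0317, 0.0359]
tcp_rot: [-0.043, 0.999, 0.0, -0.012]
contact_force: [-17.6, -10.8, -8.2]
opening: 0.675
finger_force: 67.0
```

```bash
python3 -c "
from h import *
where();s=ctrl.get_state()
for x,z in((-.115,.0045),(-.10,.0045)): print(rel(bed(x,0,z),RB,s).round(4))
ims=[]
for n in('top','side'):
    rgb,d,m=cloud(n);W=world(m,d);np.savez(n+'2.npz',rgb=rgb,d=d,W=W)
    a=rgb[160:280,130:270] if n=='top' else rgb[120:240,180:320]
    ims.append(cv2.resize(a[...,::-1],(400,343),interpolation=cv2.INTER_CUBIC))
cv2.imwrite('pics/e.png',np.hstack(ims))"
```

```text
t 7.325 bed [-0.1392  0.0009  0.0063] tcp [ 0.4418 -0.0317  0.0359] F [-17.6 -10.8  -8.2] open 0.675 q [-0.3   0.06  2.25 -0.01  0.86 -1.95]
[-0.0226 -0.0009 -0.0087  0.0019 -0.0233  0.0014]
[-0.0362 -0.0009 -0.0152  0.0019 -0.0233  0.0014]
```

View pics/e.png

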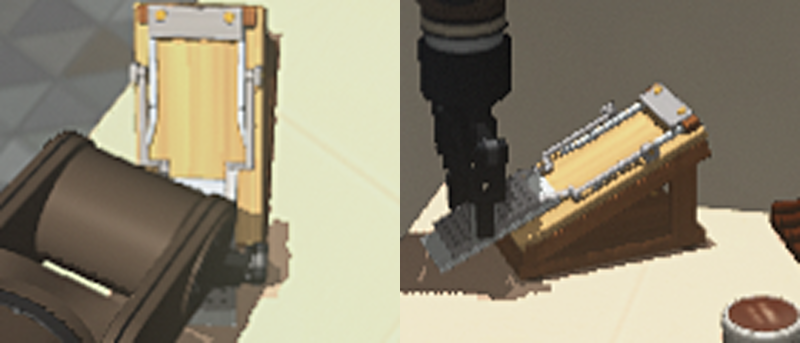

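The right crop shows the leading land at about (545,190), at the right toe's tip (575,195). There is about 20 N of resistance, so I'll check in the bed frame where the land meets the toes.

```bash
python3 -c "
from h import *
for n in('top','side'):
  for i in (0,2):
    z=np.load(n+'%d.npz'%i);W=z['W'];Q=(W-O)@B
    k=(Q[...,0]>-.125)&(Q[...,0]<-.035)&(abs(Q[...,1])<.048)&(Q[...,2]>-.01)&(Q[...,2]<.05);P=Q[k]
    print(n,i,'rows x, cols y -45..45 step 10: max z mm')
    for a in np.arange(-.125,-.04,.006):
        row=[]
        for y in np.arange(-.045,.046,.006):
            g=P[(P[:,0]>=a)&(P[:,0]<a+.006)&(abs(P[:,1]-y)<.003)]
            row.append('%3d'%round(np.median(g[:,2])*1000) if len(g)>0 else '  .')
        print('%5.0f'%(a*1000+3),' '.join(row))
z=np.load('side2.npz')['rgb'][150:220,205:275];cv2.imwrite('pics/f.png',cv2.resize(z[...,::-1],(600,600),interpolation=cv2.INTER_CUBIC))
"
```

```text
top 0 rows x, cols y -45..45 step 10: max z mm
 -122   .   .   .   .   .   .   .   .   .   .   .   .   .   .   .   .
 -116   .   .  -1  -1  -3  -1  -4   .   .   .   .   .   .  -2  -1   0
 -110   1   0   1   2   0  -2   0  -1   0  -1   1   0   0   1   0   0
 -104   2   1   0   0   0  -1  -1   0  -1   1   0   1   1   0   1   0
  -98   0   1   0   1   1   0   0  -1   2  -1   0   0  -1   1   1   0
  -92   1   1   1   0   0   1   1   1   1  -2   0   0   0  -1  -1  -1
  -86   2   2   2   0   2   0   0   0  -1   2  -1   0   1   1   0  -1
  -80   0   0   1   8  13   2   1   2   0   0  -1  -1  -2   0   0   0
  -74   1   3   0  14  11   0   1   1   0   1   0   2  15  -1   0   1
  -68   0   1   1  12   5   0   1  -1   0   0   0   0  11   0   0   0
  -62   1   2   2  10   4   1   1   1   0   1  -1   2   8   4   0   1
  -56   0   0   1   6   4   1   0   0   0   0   0   4   5   0   0   0
  -50   2   8   8   4   5   1   1   0   1   0   3   1   5   5   8   2
  -44   0  10   1   0   0   1  -1   0  -1   1   1   1  -1   1   5   7
  -38   2  11   0   1   2   1   1   2   1   0   2   0   1   2  10   5
top
[... 2589 characters left out ...]

  -92  -2   0  12  10  16  17  16  17  16  16  17  16  18   .   .   .
  -86   1   1   5   9  15  16  16  16  17  16  15  16  16  14   .   .
  -80  -2  -1   6   9  13  16  15  16  14  16  16  15  16   .   .   .
  -74  -2   1   6   7  10   8   8   6   7   9   8   9  15  13   .   .
  -68  -3   1  13   5   6   .   8   7   8   8   7   9  11  10   .   .
  -62  -8   0   6   1   8   7   6  -1   4   4   7   9   9   .   .   .
  -56  -3   0   5   1   4   .  -1  -1  -1   1   2   1   1  -1   .   2
  -50   5   6   7   6   .   2   0   0   1   0   2   2   8  12   6   7
  -44   1   2   0   2   1   1   2   0  -1   1   3   0   2   0   9   0
  -38   3   3   0   .   1   1   2   1   1   2   1   1   1   1   3   2
```

View pics/f.png

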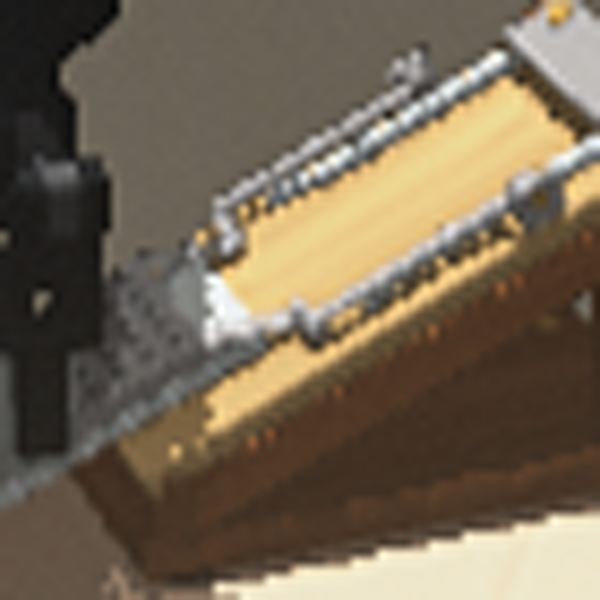

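The crop and the depth grid agree. I carried the plate about 2 mm high, so its step (at x≈-77) butts against the toe tips instead of passing under them. I'll back out and re-enter with the nose pitched up a little, so the leading land lifts the toes before the step arrives, then flatten the plate.

```bash
cat >> h.py <<'E'
def pose(xe,ze,th,y=0.,g=.0785,h=.004):
    c,s=np.cos(th),np.sin(th);p=np.array([xe,ze])-g*np.array([c,s])+h*np.array([-s,c])
    return bed(p[0],y,p[1]), R.from_rotvec(-th*yb).as_matrix()@RB
def seq(L):
    s=ctrl.get_state();out=[]
    for a in L: out+=[round(float(v),4) for v in rel(*pose(*a),s)]
    print(out)
E
python3 -c "
from h import *
where();seq([(-.074,.002,0),(-.086,.004,.02),(-.087,.005,.07),(-.087,.005,.11),(-.087,.005,.11)])"
```

```text
t 7.425 bed [-0.1392  0.0009  0.0063] tcp [ 0.4418 -0.0317  0.0359] F [-17.1 -11.6  -9.2] open 0.672 q [-0.3   0.06  2.25 -0.01  0.86 -1.95]
[0.0119, -0.0009, 0.0059, 0.0021, -0.0228, 0.0012, 0.023, -0.0009, 0.0107, 0.0021, -0.0428, 0.0012, 0.0226, -0.0009, 0.0138, 0.0021, -0.0928, 0.0011, 0.0212, -0.0009, 0.0166, 0.0021, -0.1328, 0.0011, 0.0212, -0.0009, 0.0166, 0.0021, -0.1328, 0.0011]
```

carry_out(
  deltas=[0.02,0,0.01,0,0,0,0.031,0,0.0145,0,-0.02,0,0.031,0,0.0175,0,-0.07,0,0.0295,0,0.02,0,-0.11,0,0.0295,0,0.02,0,-0.11,0],
)

```text
time: 8.05
eef_pos: [0.4224, -0.0343, 0.0221]
tcp_rot: [-0.043, 0.998, 0.002, 0.055]
contact_force: [-5.0, -0.1, 5.4]
opening: 0.679
finger_force: 68.4
```

```bash
python3 -c "
from h import *
where();print(rel(*pose(-.087,.005,.11)).round(4))
seq([(-.079,.0048,.11),(-.071,.0056,.11),(-.064,.0064,.11),(-.057,.0073,.11),(-.057,.0073,.11)])
for n in('side',):
    rgb,d,m=cloud(n);W=world(m,d);Q=(W-O)@B
    k=(Q[...,0]>-.13)&(Q[...,0]<-.06)&(abs(Q[...,1])<.02)&(Q[...,2]>.004)&(Q[...,2]<.03)&(d>0);P=Q[k]
    for a in np.arange(-.13,-.06,.006):
        g=P[(P[:,0]>=a)&(P[:,0]<a+.006)]
        if len(g)>3:print((a+.003).round(3),len(g),np.median(g[:,2]).round(4))
"
```

```text
t 8.05 bed [-1.627e-01 -1.000e-04  1.700e-03] tcp [ 0.4224 -0.0343  0.0221] F [-5.  -0.1  5.4] open 0.679 q [-0.35 -0.03  2.37  0.07  0.7  -2.06]
[ 0.0022  0.0001  0.0021 -0.0002  0.001   0.0014]
[-0.0055, 0.0, -0.0001, -0.0002, 0.001, 0.0014, -0.0128, 0.0, -0.0033, -0.0002, 0.001, 0.0014, -0.0193, 0.0, -0.0062, -0.0002, 0.001, 0.0014, -0.0257, 0.0, -0.0092, -0.0002, 0.001, 0.0014, -0.0257, 0.0, -0.0092, -0.0002, 0.001, 0.0014]
-0.127 21 0.0141
-0.121 21 0.0143
-0.115 20 0.0149
-0.109 20 0.0149
-0.103 19 0.0139
-0.097 20 0.0076
-0.091 21 0.008
-0.085 5 0.0063
```

```bash
python3 -c "
from h import *
where()
for n in('side','side'):
    rgb,d,m=cloud(n);W=world(m,d);Q=(W-O)@B
    k=(Q[...,0]>-.205)&(Q[...,0]<-.06)&(abs(Q[...,1])<.027)&(Q[...,2]>-.01)&(Q[...,2]<.03)&(d>0);P=Q[k]
    for a in np.arange(-.205,-.06,.008):
        g=P[(P[:,0]>=a)&(P[:,0]<a+.008)]
        if len(g)>3:print((a+.004).round(3),len(g),np.median(g[:,2]).round(4),g[:,1].min().round(3),g[:,1].max().round(3))
cv2.imwrite('pics/g.png',cv2.resize(rgb[140:230,180:270][...,::-1],(600,600),interpolation=cv2.INTER_CUBIC))
"
```

```text
t 8.1 bed [-0.1627 -0.      0.0016] tcp [ 0.4224 -0.0343  0.0221] F [-6.5 -0.2  5.9] open 0.677 q [-0.35 -0.03  2.37  0.07  0.7  -2.06]
-0.201 40 0.0025 -0.027 0.026
-0.193 42 0.0034 -0.027 0.024
-0.185 40 0.0122 -0.027 0.025
-0.177 35 0.0119 -0.026 0.022
-0.169 31 0.0119 -0.026 0.026
-0.161 10 0.014 0.014 0.027
-0.145 8 0.0127 -0.025 -0.007
-0.137 21 0.013 -0.026 -0.001
-0.129 28 0.0142 -0.027 0.023
-0.121 35 0.0135 -0.025 0.025
-0.113 39 0.0153 -0.026 0.025
-0.105 37 0.0145 -0.027 0.026
-0.097 33 0.0072 -0.024 0.025
-0.089 32 0.007 -0.027 0.023
-0.081 37 0.0002 -0.026 0.027
-0.073 41 0.001 -0.027 0.026
-0.065 33 0.001 -0.027 0.026
-0.057 6 0.0012 -0.027 0.026
-0.201 42 0.0029 -0.026 0.027
-0.193 43 0.0032 -0.027 0.026
-0.185 41 0.0122 -0.027 0.026
-0.177 36 0.0122 -0.025 0.024
-0.169 28 0.0123 -0.027 0.025
-0.161 9 0.0137 0.014 0.026
-0.145 7 0.0128 -0.026 -0.003
-0.137 19 0.0136 -0.026 -0.001
-0.129 29 0.0143 -0.027 0.02
-0.121 40 0.0139 -0.027 0.027
-0.113 38 0.0152 -0.027 0.027
-0.105 35 0.0146 -0.027 0.026
-0.097 37 0.007 -0.025 0.027
-0.089 34 0.0075 -0.026 0.025
-0.081 37 0.0006 -0.025 0.026
-0.073 36 0.0013 -0.027 0.027
-0.065 30 0.001 -0.025 0.027
-0.057 6 0.0043 -0.027 0.023
```

View pics/g.png

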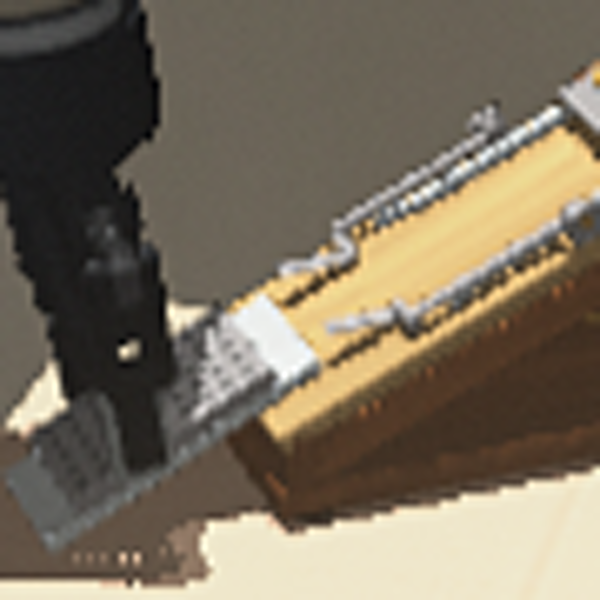

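The crop shows the leading land on the bed at about (280,350) and the trailing end at (30,530), touching the table. Table contact turned the plate about 0.075 rad in the grip. I'll pitch up only as it advances, when there is room behind.

```bash
cat >> h.py <<'E'
def seq2(L,off=.075,g=.078,h=.003,corr=(0,0,0),y=0):
    s=ctrl.get_state();out=[]
    for xe,ze,th in L:
        p,_=pose(xe,ze,th,y,g,h);Rm=R.from_rotvec(-(th+off)*yb).as_matrix()@RB
        r=rel(p,Rm,s);r[:3]-=corr;out+=[round(float(v),4) for v in r]
    print(out)
E
python3 -c "
from h import *
seq2([(-.080,.0025,.045),(-.074,.0042,.08),(-.068,.0057,.1),(-.062,.0062,.1),(-.056,.0068,.1)],corr=(.0022,0,.0021))"
```

```text
[-0.0065, 0.0, -0.0039, -0.0002, -0.0097, 0.0017, -0.0126, 0.0, -0.0047, -0.0001, -0.0447, 0.0017, -0.0184, 0.0, -0.0065, -0.0001, -0.0647, 0.0017, -0.024, 0.0, -0.0088, -0.0001, -0.0647, 0.0017, -0.0295, -0.0, -0.0112, -0.0001, -0.0647, 0.0017]
```

carry_out(
  deltas=[-0.0065,0,-0.0039,0,-0.01,0.001,-0.0126,0,-0.0047,0,-0.045,0.001,-0.0184,0,-0.0065,0,-0.065,0.001,-0.024,0,-0.0088,0,-0.065,0.001,-0.0295,0,-0.0112,0,-0.065,0.001],
)

```text
time: 8.82
eef_pos: [0.4486, -0.0312, 0.0339]
tcp_rot: [-0.042, 0.995, 0.004, 0.086]
contact_force: [-5.5, -0.1, -9.0]
opening: 0.677
finger_force: 67.0
```

```bash
cat > chk.py <<'E'
from h import *
where()
rgb,d,m=cloud('side');W=world(m,d);Q=(W-O)@B
k=(Q[...,0]>-.205)&(Q[...,0]<-.02)&(abs(Q[...,1])<.019)&(Q[...,2]>-.01)&(Q[...,2]<.035)&(d>0);P=Q[k]
print([( int(1000*a+4),int(len(g)),float((np.median(g[:,2])*1000).round(1))) for a in np.arange(-.205,-.02,.008) for g in [P[(P[:,0]>=a)&(P[:,0]<a+.008)]] if len(g)>3])
k=(Q[...,0]>-.09)&(Q[...,0]<-.045)&(abs(Q[...,1])<.034)&(abs(Q[...,1])>.021)&(d>0)&(Q[...,2]<.04);P=Q[k]
for s in(-1,1): print(s,[( int(1000*a+3),float((np.percentile(g[:,2],80)*1000).round(1))) for a in np.arange(-.09,-.045,.006) for g in [P[(P[:,0]>=a)&(P[:,0]<a+.006)&(P[:,1]*s>0)]] if len(g)>3])
E
python3 chk.py; python3 -c "
from h import *
print(rel(*pose(-.056,.0068,.1,g=.078,h=.003)).round(4))"
```

```text
t 8.825 bed [-0.1338  0.0009  0.0017] tcp [ 0.4486 -0.0312  0.0339] F [-5.5 -0.1 -9. ] open 0.677 q [-0.34 -0.03  2.34  0.12  0.67 -2.08]
[(-201, 25, -5.2), (-192, 16, -7.9), (-176, 14, -0.9), (-168, 27, -1.2), (-160, 25, 7.8), (-152, 25, 10.2), (-144, 25, 11.0), (-136, 8, 12.7), (-112, 10, 15.6), (-104, 17, 16.7), (-96, 24, 18.0), (-88, 24, 18.9), (-80, 25, 20.0), (-72, 15, 13.2), (-64, 23, 14.8), (-56, 16, 7.1), (-48, 17, 1.2), (-40, 18, 0.8), (-32, 21, 1.8), (-24, 20, 1.2)]
-1 [(-87, 19.0), (-80, 18.2), (-74, 20.8), (-68, 19.1), (-62, 17.0), (-56, 14.9), (-50, 14.4), (-44, 1.1)]
1 [(-87, 19.5), (-80, 21.0), (-74, 26.1), (-68, 21.6), (-62, 21.3), (-56, 16.0), (-50, 13.5), (-44, 6.4)]
[ 0.0013 -0.0006  0.0002  0.0006  0.0748  0.0003]
```

The step has reached about x=-74, under the lifted toe tips, with little force. I'll keep advancing and flatten.

```bash
python3 -c "
from h import *
seq2([(-.050,.0066,.09),(-.044,.0060,.08),(-.038,.0048,.055),(-.033,.003,.03),(-.030,.0015,.01)],corr=(.0013,-.0006,.0002),off=.07)"
```

```text
[-0.0056, -0.0, -0.002, 0.0006, 0.0148, 0.0003, -0.0113, -0.0, -0.0036, 0.0006, 0.0248, 0.0003, -0.0169, -0.0, -0.0057, 0.0006, 0.0498, 0.0003, -0.0217, -0.0, -0.0071, 0.0006, 0.0748, 0.0003, -0.0247, -0.0, -0.0079, 0.0006, 0.0948, 0.0003]
```

carry_out(
  deltas=[-0.0056,0,-0.002,0,0.005,0,-0.0113,0,-0.0036,0,0.025,0,-0.0169,0,-0.0057,0,0.05,0,-0.0217,0,-0.0071,0,0.075,0,-0.0247,0,-0.0079,0,0.095,0],
)

```text
time: 9.5
eef_pos: [0.4663, -0.0288, 0.0442]
tcp_rot: [-0.043, 0.999, 0.003, 0.031]
contact_force: [-17.0, -2.3, -4.4]
opening: 0.675
finger_force: 67.7
```

```bash
python3 chk.py; python3 -c "
from h import *
p,_=pose(-.030,.0015,.01,0,.078,.003);r=rel(p,R.from_rotvec(-.08*yb).as_matrix()@RB);print(r.round(4))"
```

```text
t 9.5 bed [-0.1134  0.0018  0.0039] tcp [ 0.4663 -0.0288  0.0442] F [-17.   -2.3  -4.4] open 0.675 q [-0.29  0.05  2.24  0.04  0.8  -1.98]
[(-201, 28, -4.7), (-192, 25, -8.9), (-152, 26, 6.4), (-144, 26, 6.4), (-136, 26, 13.9), (-128, 27, 14.3), (-120, 23, 14.6), (-112, 10, 14.2), (-88, 11, 14.0), (-80, 11, 14.2), (-72, 16, 15.1), (-64, 20, 15.3), (-56, 21, 15.5), (-48, 15, 7.6), (-40, 22, 7.6), (-32, 15, 0.7), (-24, 20, 0.0)]
-1 [(-87, 14.6), (-80, 14.2), (-74, 19.1), (-68, 15.4), (-62, 17.1), (-56, 17.8), (-50, 15.5), (-44, -0.2)]
1 [(-62, 24.5), (-56, 20.4), (-50, 19.0)]
[-0.0045 -0.0017 -0.0016  0.0039 -0.0168  0.0007]
```

```bash
python3 -c "
from h import *
seq2([(-.030,.001,.0),(-.027,.0005,-.0),(-.024,.0003,-.0)],corr=(-.0045,-.0017,-.0016),off=.075)"
```

```text
[0.0001, -0.0, -0.0002, 0.0039, -0.0118, 0.0007, -0.0029, -0.0, -0.0008, 0.0039, -0.0118, 0.0007, -0.0058, -0.0, -0.0017, 0.0039, -0.0118, 0.0007]
```

carry_out(
  deltas=[-0.003,0,-0.001,0,0.003,0,-0.006,0,-0.0018,0,0.005,0,-0.009,0,-0.003,0,0.005,0,-0.012,0,-0.0045,0,0.005,0],
)

```text
time: 10.05
eef_pos: [0.4818, -0.0283, 0.0514]
tcp_rot: [-0.042, 0.999, 0.002, 0.035]
contact_force: [-12.6, -2.8, -6.9]
opening: 0.676
finger_force: 71.0
```

```bash
python3 chk.py; python3 -c "
from h import *
ims=[]
for n in('top','side'):
    rgb,d,m=cloud(n)
    a=rgb[160:260,140:260] if n=='top' else rgb[130:230,190:310]
    ims.append(cv2.resize(a[...,::-1],(400,333),interpolation=cv2.INTER_CUBIC))
cv2.imwrite('pics/i.png',np.hstack(ims))"
```

```text
t 10.05 bed [-0.0962  0.0009  0.0042] tcp [ 0.4818 -0.0283  0.0514] F [-12.6  -2.8  -6.9] open 0.676 q [-0.28  0.06  2.2   0.04  0.81 -1.96]
[(-201, 23, -5.7), (-192, 17, -7.8), (-136, 23, 6.6), (-128, 27, 6.1), (-120, 26, 13.7), (-112, 26, 14.4), (-104, 25, 14.7), (-96, 13, 15.1), (-72, 7, 14.9), (-64, 4, 15.8), (-56, 14, 16.0), (-48, 24, 16.4), (-40, 24, 16.1), (-32, 18, 9.1), (-24, 28, 8.5)]
-1 [(-87, 1.5), (-80, 8.7), (-74, 14.8), (-68, 22.0), (-62, 15.6), (-56, 15.4), (-50, 15.6), (-44, 11.4)]
1 [(-87, 36.5)]
```

View pics/i.png

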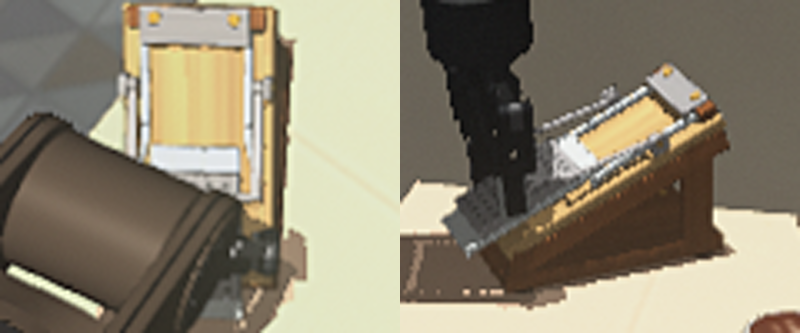

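The top crop shows the plate between the clips with its leading land at about (195,158), inside the guide mouth. The side crop shows the same at (575,155). The raised face is under the noses, so I'll release.

carry_out(
  deltas=[0.003,0,0.001,0,0,0,0.004,0,0.001,0,0,0,0.004,0,0.001,0,0,0,0.004,0,0.001,0,0,0],
  grip=100,
)

```text
time: 10.7
eef_pos: [0.4821, -0.0295, 0.0525]
tcp_rot: [-0.042, 0.998, 0.001, 0.04]
contact_force: [-0.0, -0.5, -0.6]
opening: 0.999
finger_force: 0.0
```

carry_out(
  deltas=[0.006,0,-0.02,0,0,0,0.01,0,-0.06,0,0,0,0.025,0,-0.075,0,0,0,0.04,0,-0.075,0,0,0,0.04,0,-0.075,0,0,0],
)

```text
time: 11.32
eef_pos: [0.4338, -0.0328, 0.122]
tcp_rot: [-0.042, 0.998, 0.002, 0.038]
contact_force: [-0.2, 0.1, -0.4]
opening: 0.998
finger_force: 0.0
```

```bash
python3 chk.py; python3 -c "
from h import *
ims=[]
for n in('top','side'):
    rgb,d,m=cloud(n)
    a=rgb[160:260,140:260] if n=='top' else rgb[130:230,190:310]
    ims.append(cv2.resize(a[...,::-1],(400,333),interpolation=cv2.INTER_CUBIC))
cv2.imwrite('pics/j.png',np.hstack(ims))"
```

```text
t 11.325 bed [-0.1116  0.0005  0.0883] tcp [ 0.4338 -0.0328  0.122 ] F [-0.2  0.1 -0.4] open 0.998 q [-0.33 -0.18  2.28  0.04  0.98 -2.  ]
[(-201, 27, -6.0), (-192, 16, -7.3), (-136, 23, 6.3), (-128, 25, 6.5), (-120, 26, 14.5), (-112, 26, 14.8), (-104, 27, 14.2), (-96, 27, 14.4), (-88, 26, 14.5), (-80, 25, 14.5), (-72, 20, 14.5), (-64, 18, 14.9), (-56, 19, 14.3), (-48, 23, 14.8), (-40, 25, 14.3), (-32, 15, 7.0), (-24, 26, 7.1)]
-1 [(-87, 13.4), (-80, 14.2), (-74, 20.5), (-68, 16.9), (-62, 16.3), (-56, 16.0), (-50, 16.3), (-44, 0.7)]
1 [(-87, 15.6), (-80, 14.0), (-74, 29.1), (-68, 27.6), (-62, 23.2), (-56, 20.2), (-50, 18.9)]
```

View pics/j.png

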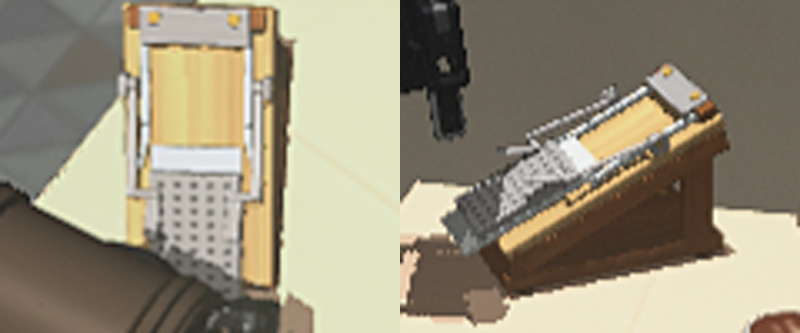

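The plate lies flat on the bed with its leading end at x≈-20 and both clips riding on its face. In the top crop the leading land is at (195,158). Next I'll close the fingers and push on the trailing step at x≈-124.

```bash
cat >> h.py <<'E'
def push(xc,zc,y=0,th=.1,corr=(0,0,0),s=None):
    a=sl-th;p=bed(xc-.011*np.cos(a),y,zc+.011*np.sin(a));r=rel(p,R.from_rotvec(-th*yb).as_matrix()@RB,s);r[:3]-=corr
    return [round(float(v),4) for v in r]
E
python3 -c "
from h import *
print(push(-.136,.035),push(-.136,.009))"
```

```text
[0.0173, -0.0003, 0.0588, -0.0001, -0.0233, -0.0006] [0.0085, -0.0002, 0.0833, -0.0001, -0.0233, -0.0006]
```

carry_out(
  deltas=[0.017,0,0.02,0,-0.02,0,0.017,0,0.03,0,-0.023,0,0.017,0,0.04,0,-0.023,0,0.017,0,0.05,0,-0.023,0,0.017,0,0.05,0,-0.023,0],
  grip=0,
)

```text
time: 12.1
eef_pos: [0.422, -0.034, 0.0711]
tcp_rot: [-0.042, 0.998, 0.002, 0.049]
contact_force: [-0.6, 0.3, 0.2]
opening: 0.003
finger_force: 0.0
```

```bash
python3 -c "
from h import *
where();print(push(-.136,.02),push(-.136,.009))"
```

```text
t 12.1 bed [-0.1432  0.0003  0.0466] tcp [ 0.422  -0.034   0.0711] F [-0.6  0.3  0.2] open 0.003 q [-0.35 -0.13  2.35  0.06  0.84 -2.04]
[-0.0041, -0.0003, 0.023, 0.0001, -0.0011, -0.0002] [-0.0076, -0.0003, 0.0334, 0.0001, -0.0011, -0.0002]
```

carry_out(
  deltas=[-0.003,0,0.015,0,0,0,-0.006,0,0.028,0,0,0,-0.0076,0,0.0334,0,0,0,-0.0076,0,0.0334,0,0,0],
)

```text
time: 12.6
eef_pos: [0.4332, -0.0332, 0.0395]
tcp_rot: [-0.042, 0.998, 0.002, 0.05]
contact_force: [-0.0, 0.0, -0.2]
opening: -0.001
finger_force: 0.0
```

```bash
python3 -c "
from h import *
where();s=ctrl.get_state()
for x in(-.13,-.12,-.11,-.10,-.09):print(push(x,.009,s=s))"
```

```text
t 12.6 bed [-1.457e-01  1.000e-04  1.310e-02] tcp [ 0.4332 -0.0332  0.0395] F [-0.   0.  -0.2] open -0.001 q [-0.33 -0.04  2.34  0.06  0.75 -2.03]
[-0.0052, -0.0001, -0.001, -0.0006, 0.0005, -0.0002]
[-0.0147, -0.0001, -0.0041, -0.0006, 0.0005, -0.0002]
[-0.0242, -0.0001, -0.0073, -0.0006, 0.0005, -0.0002]
[-0.0337, -0.0001, -0.0104, -0.0006, 0.0005, -0.0002]
[-0.0432, -0.0001, -0.0135, -0.0006, 0.0005, -0.0002]
```

carry_out(
  deltas=[-0.0052,0,-0.001,0,0,0,-0.0147,0,-0.0041,0,0,0,-0.0242,0,-0.0073,0,0,0,-0.0337,0,-0.0104,0,0,0,-0.0337,0,-0.0104,0,0,0],
)

```text
time: 13.22
eef_pos: [0.4543, -0.0282, 0.0483]
tcp_rot: [-0.044, 0.998, 0.005, 0.035]
contact_force: [-24.2, -1.9, 7.5]
opening: 0.001
finger_force: 11.9
```

```bash
python3 chk.py; python3 -c "
from h import *
s=ctrl.get_state()
for x in(-.10,-.09,-.08,-.07,-.06):print(push(x,.009,s=s))"
```

```text
t 13.225 bed [-0.1225  0.0033  0.0125] tcp [ 0.4543 -0.0282  0.0483] F [-24.2  -1.9   7.5] open 0.001 q [-0.3   0.01  2.27  0.05  0.81 -1.99]
[(-201, 23, -6.0), (-192, 20, -8.7), (-184, 4, -8.9), (-128, 32, 22.3), (-120, 39, 13.8), (-112, 35, 17.0), (-104, 27, 15.6), (-96, 25, 14.9), (-88, 28, 14.1), (-80, 26, 15.0), (-72, 17, 14.6), (-64, 16, 14.7), (-56, 19, 14.5), (-48, 26, 14.8), (-40, 28, 15.2), (-32, 24, 14.8), (-24, 23, 14.0), (-16, 4, 6.1)]
-1 [(-87, 12.8), (-80, 13.5), (-74, 17.7), (-68, 15.4), (-62, 17.2), (-56, 14.8), (-50, 17.3), (-44, 5.0)]
1 [(-87, 16.0), (-80, 15.6), (-74, 30.2), (-68, 27.4), (-62, 23.3), (-56, 19.0), (-50, 18.7)]
[-0.0114, -0.0034, -0.0041, 0.0076, -0.0301, 0.0032]
[-0.0208, -0.0034, -0.0075, 0.0076, -0.0301, 0.0032]
[-0.0302, -0.0034, -0.011, 0.0076, -0.0301, 0.0032]
[-0.0396, -0.0034, -0.0144, 0.0076, -0.0301, 0.0032]
[-0.049, -0.0034, -0.0178, 0.0076, -0.0301, 0.0032]
```

```bash
python3 -c "
from h import *
for n in('top','side'):
    rgb,d,m=cloud(n);W=world(m,d);Q=(W-O)@B
    hsv=cv2.cvtColor(rgb,cv2.COLOR_RGB2HSV)
    k=(Q[...,0]>-.13)&(Q[...,0]<.03)&(abs(Q[...,1])<.036)&(Q[...,2]>-.003)&(Q[...,2]<.02)&(d>0)&(hsv[...,1]<60)
    P=Q[k]
    for a in np.arange(-.12,.02,.008):
        g=P[(P[:,0]>=a)&(P[:,0]<a+.008)]
        if len(g)>5:print(n,(a+.004).round(3),len(g),(np.percentile(g[:,1],[1,99])*1000).round(1),(np.median(g[:,2])*1000).round(1))
    ims=rgb[150:240,150:240] if n=='top' else rgb[135:225,195:285]
    cv2.imwrite('pics/k%s.png'%n,cv2.resize(ims[...,::-1],(400,400),interpolation=cv2.INTER_CUBIC))
cv2.imwrite('pics/k.png',np.hstack([cv2.imread('pics/ktop.png'),cv2.imread('pics/kside.png')]))
"
```

```text
top -0.084 34 [-26.6  -0.4] 14.9
top -0.076 52 [-26.7  12.6] 14.4
top -0.068 62 [-29.1  23. ] 14.1
top -0.06 89 [-29.  30.] 14.7
top -0.052 101 [-33.8  34. ] 15.6
top -0.044 102 [-31.7  32. ] 14.3
top -0.036 93 [-29.1  29.2] 13.8
top -0.028 117 [-29.3  29.1] 13.8
top -0.02 111 [-34.7  34.4] 6.5
top -0.012 120 [-34.4  34.8] 6.3
top -0.004 29 [-34.4  34.6] 5.3
top 0.004 14 [-35.7  34.5] 5.7
top 0.012 16 [-35.8  34. ] 6.6
top 0.02 15 [-34.6  34.4] 5.3
side -0.116 35 [-27.8   3. ] 6.6
side -0.108 43 [-29.9  12.6] 13.7
side -0.1 53 [-30.6  27.4] 14.0
side -0.092 54 [-30.4  31.1] 14.2
side -0.084 55 [-31.3  28.4] 14.7
side -0.076 52 [-30.8  30.2] 13.5
side -0.068 46 [-32.1  32. ] 14.1
side -0.06 49 [-31.6  31.2] 13.7
side -0.052 56 [-32.4  29.1] 15.2
side -0.044 44 [-30.8  27.7] 14.3
side -0.036 46 [-32.7  27.6] 14.7
side -0.028 45 [-34.8  28.3] 14.3
side -0.02 35 [-34.3  35.8] 6.1
side -0.012 37 [-34.   35.1] 6.9
side -0.004 11 [-34.5  34.6] 4.7
side 0.004 7 [-34.6  32.2] 3.9
side 0.012 10 [-35.6  34.6] 3.6
side 0.02 9 [29.4 34.5] 6.7
```

View pics/k.png

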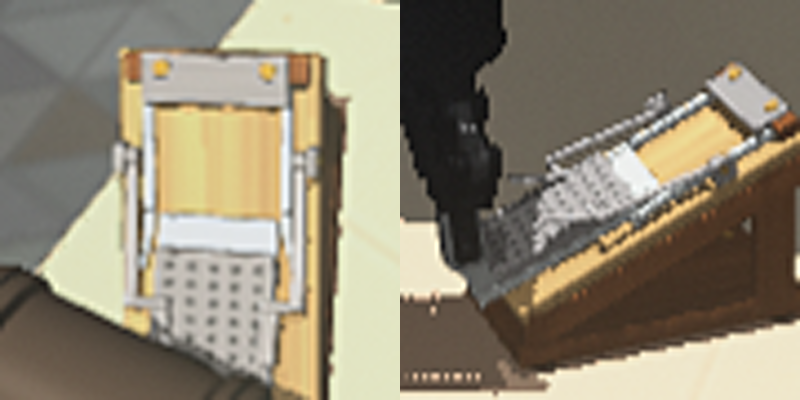

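The top crop shows the plate centred and straight between the guides, with its leading end at about (220,215). The fingertips are on the trailing step at (470,255). I'll continue pushing.

carry_out(
  deltas=[-0.008,0,-0.003,0,-0.02,0,-0.016,0,-0.006,0,-0.04,0,-0.024,0,-0.009,0,-0.05,0,-0.024,0,-0.009,0,-0.05,0],
)

```text
time: 13.88
eef_pos: [0.4836, -0.0272, 0.0614]
tcp_rot: [-0.043, 0.997, 0.005, 0.069]
contact_force: [-5.8, -0.1, -6.1]
opening: -0.006
finger_force: 3.4
```

```bash
python3 -c "
from h import *
where();s=ctrl.get_state()
for x in(-.075,-.06,-.045,-.04):print(push(x,.009,s=s,th=.15))"
```

```text
t 13.875 bed [-0.0905  0.0018  0.0125] tcp [ 0.4836 -0.0272  0.0614] F [-5.8 -0.1 -6.1] open -0.006 q [-0.29  0.01  2.24  0.08  0.77 -2.  ]
[-0.0049, -0.0018, -0.0008, 0.0034, -0.0117, 0.0005]
[-0.0193, -0.0018, -0.005, 0.0034, -0.0117, 0.0005]
[-0.0337, -0.0018, -0.0091, 0.0034, -0.0117, 0.0005]
[-0.0385, -0.0018, -0.0105, 0.0034, -0.0117, 0.0005]
```

carry_out(
  deltas=[-0.008,-0.001,-0.0022,0,-0.01,0,-0.016,-0.001,-0.0045,0,-0.015,0,-0.024,-0.001,-0.0068,0,-0.015,0,-0.024,-0.001,-0.0068,0,-0.015,0],
)

```text
time: 14.38
eef_pos: [0.5071, -0.0264, 0.0719]
tcp_rot: [-0.043, 0.996, 0.005, 0.077]
contact_force: [-5.4, 0.3, -4.4]
opening: 0.003
finger_force: 2.9
```

```bash
python3 chk.py; python3 -c "
from h import *
s=ctrl.get_state()
for x in(-.055,-.045,-.04):print(push(x,.009,s=s,th=.16))"
```

```text
t 14.375 bed [-0.0647  0.0006  0.0126] tcp [ 0.5071 -0.0264  0.0719] F [-5.4  0.3 -4.4] open 0.003 q [-0.28  0.04  2.19  0.08  0.77 -1.99]
[(-201, 27, -5.5), (-192, 20, -8.1), (-112, 23, 0.5), (-104, 24, 0.8), (-96, 27, 1.0), (-88, 23, 0.2), (-80, 25, 0.5), (-72, 43, 2.9), (-64, 30, 23.2), (-56, 30, 21.0), (-48, 22, 15.6), (-40, 27, 14.3), (-32, 25, 14.7), (-24, 23, 15.2)]
-1 [(-87, 1.7), (-80, 1.1), (-74, 29.2), (-68, 21.8), (-62, 23.2), (-56, 17.9), (-50, 17.1), (-44, 5.2)]
1 [(-87, 0.4), (-80, 2.0), (-74, 29.3), (-68, 29.3)]
[0.0007, -0.0006, 0.001, 0.0028, -0.0052, 0.0004]
[-0.009, -0.0006, -0.0016, 0.0028, -0.0052, 0.0004]
[-0.0138, -0.0006, -0.0029, 0.0028, -0.0052, 0.0004]
```

carry_out(
  deltas=[-0.004,0,-0.001,0,0,0,-0.008,0,-0.002,0,0,0,-0.012,0,-0.003,0,0,0,-0.015,0,-0.004,0,0,0,-0.015,0,-0.004,0,0,0],
)

```text
time: 15.05
eef_pos: [0.5162, -0.0253, 0.0758]
tcp_rot: [-0.044, 0.997, 0.005, 0.07]
contact_force: [-16.6, -4.0, -0.7]
opening: -0.001
finger_force: 8.6
```

```bash
python3 chk.py; python3 -c "
from h import *
for n in('top',):
    rgb,d,m=cloud(n)
    cv2.imwrite('pics/l.png',cv2.resize(rgb[150:240,150:240][...,::-1],(600,600),interpolation=cv2.INTER_CUBIC))"
```

```text
t 15.05 bed [-0.0548  0.001   0.0124] tcp [ 0.5162 -0.0253  0.0758] F [-16.6  -4.   -0.7] open -0.001 q [-0.27  0.06  2.16  0.07  0.8  -1.98]
[(-201, 26, -5.5), (-192, 16, -9.1), (-112, 25, 0.2), (-104, 25, 1.3), (-96, 26, 0.3), (-88, 23, 0.3), (-80, 25, 0.9), (-72, 22, 0.1), (-64, 31, 1.9), (-56, 41, 19.7), (-48, 36, 17.4), (-40, 26, 15.9), (-32, 22, 14.6), (-24, 24, 14.6), (-16, 4, 13.0)]
-1 [(-87, 0.6), (-80, 2.8), (-74, 17.8), (-68, 13.9), (-62, 12.2), (-56, 7.9), (-50, 9.9), (-44, 1.2)]
1 [(-87, 0.9), (-80, 0.6), (-74, 19.6), (-68, 15.9), (-62, 14.2)]
```

Both clips dropped: the toes are now 17–20 mm high, where they were about 29 mm. The pusher tip is at x≈-44.4, so the plate is home. I'll back off and retract.

carry_out(
  deltas=[0.016,0,0,0,0,0,0.018,0,-0.02,0,0,0,0.03,0,-0.07,0,0,0,0.05,0,-0.12,0,0,0,0.05,0,-0.15,0,0,0],
)

```text
time: 15.78
eef_pos: [0.4518, -0.0329, 0.2251]
tcp_rot: [-0.042, 0.995, 0.002, 0.086]
contact_force: [0.4, 0.0, 0.2]
opening: 0.001
finger_force: 0.0
```

```bash
python3 chk.py; python3 -c "
from h import *
ims=[]
for n in('top','side'):
    rgb,d,m=cloud(n)
    if n=='top':
        W=world(m,d);Q=(W-O)@B
        for a in np.arange(-.08,.066,.008):
            g=Q[(Q[...,0]>=a)&(Q[...,0]<a+.008)&(abs(Q[...,1])<.018)&(d>0)]
            if len(g)>5:print((a+.004).round(3),(np.median(g[:,2])*1000).round(1),end='; ')
    a=rgb[150:240,150:240] if n=='top' else rgb[125:215,205:295]
    ims.append(cv2.resize(a[...,::-1],(400,400),interpolation=cv2.INTER_CUBIC))
cv2.imwrite('pics/m.png',np.hstack(ims))"
```

```text
t 15.775 bed [-0.0532 -0.0012  0.1752] tcp [ 0.4518 -0.0329  0.2251] F [0.4 0.  0.2] open 0.001 q [-0.34 -0.33  2.2   0.07  1.11 -2.02]
[(-201, 28, -5.4), (-192, 21, -8.4), (-112, 25, 0.5), (-104, 25, 1.3), (-96, 26, 0.5), (-88, 29, 0.2), (-80, 26, 0.7), (-72, 19, 0.5), (-64, 17, 0.4), (-56, 24, 6.3), (-48, 22, 6.9), (-40, 30, 14.1), (-32, 23, 14.7), (-24, 27, 15.1)]
-1 [(-87, 0.9), (-80, 1.4), (-74, 17.9), (-68, 15.8), (-62, 11.4), (-56, 9.8), (-50, 10.4), (-44, 1.5)]
1 [(-87, 1.2), (-80, 2.9), (-74, 17.8), (-68, 15.2), (-62, 13.7), (-56, 10.8), (-50, 11.9)]
-0.076 515.8; -0.068 516.4; -0.06 514.8; -0.052 510.4; -0.044 506.4; -0.036 503.9; -0.028 15.7; -0.02 443.8; -0.012 451.3; -0.004 454.6; 0.004 457.1; 0.012 456.7; 0.02 455.2; 0.028 451.0; 0.036 445.4; 0.044 435.1; 0.052 426.2; 0.06 13.2; 0.068 11.1;
```

View pics/m.png

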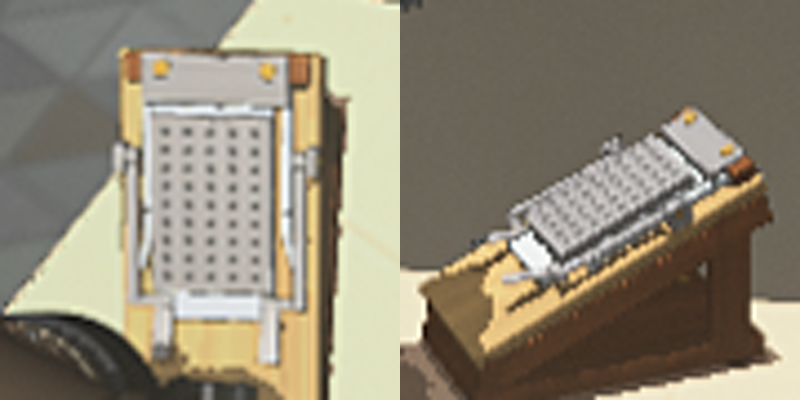

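The top crop shows the plate home, with its far land under the lip at (215,105). Both clip noses sit on the near land at (155,300) and (290,300), and the robot is clear. I'll hand the job in.

```bash
python3 -c "
from h import *
print(ctrl.sign_off())"
```

```text
the job is handed in; nothing more can be done
None
```

The honing plate is home against the end stop with its far step under the lip, both clips have snapped down on its near step, the robot is clear of it, and the job is handed in at about 16 s; the sign-off returned no verdict.

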